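# Show a bearing ball's dish to the stock reader

## Task

Pick up the white dish by the black bar of its handle and carry it to the grey bar-code reader, turning it about a quarter turn so that the yellow tag on its rim squarely faces the reader's dark window, level with the window and about 8 cm in front of it. Keep the dish level and the loose steel ball inside the blue ring all the way, and leave the other stock (bottle, carton, tub) and the reader alone. Finish while holding the dish still there in the air, ball in the middle: do not put it down or let go.

Things in the scene. Friction and masses are not known exactly. Their poses are not given: they have to be found in the camera images.
- dish: shallow round white dish, 158 mm across and 25 mm high at the rim, about 0.26 kg, standing loose on the counter; origin at the middle of its underside, z up. Inside: a 5 degree cone, lowest in the middle, out to radius 45 mm, then a 22 degree brim. A steel bail (8 mm rods rising from the rim at local +y and -y) carries a black grip bar over the middle. A yellow tag plate stands on the rim at local +x, with a yellow patch on the brim inside it
- dish_grip (a point): centre of the black grip bar, 100 mm straight above the dish's underside, over its middle. The bar is 12 mm thick (local x), 72 mm long (local y), 16 mm high; fixed rigidly to the dish, and the dish hangs balanced from it. Free space below it down to the ball's top at 36 mm. Axes as the dish's
- dish_middle (a point): lowest point of the dish's inside, 8 mm above the underside. A blue ring of radius 30 mm is painted round it. Axes as the dish's
- dish_tag (a point): centre of the bar-code label on the outer face of the yellow tag (46 mm wide, 34 mm high, 5 mm thick, on the rim); it lies 84.5 mm from the dish's middle along the dish's local +x, 37 mm above the underside, and the label looks along local +x. Axes as the dish's
- ball_center (a point): centre of the loose steel ball, 28 mm in diameter, 0.09 kg, resting in the middle of the dish; it rolls if the dish is tilted or jerked
- reader_window (a point): centre of the dark window of the fixed grey bar-code reader, 125 mm above the counter; the window looks along local -x (horizontal), local y is across it, z up. The reader's head is 75 x 85 x 70 mm, its top 160 mm above the counter, on a 110 x 100 mm foot that reaches to the plane of the window and stands behind it
- reader: the reader itself, fixed to the counter; origin at the counter's surface 36 mm behind the window's plane (local +x); the window looks along local -x. Its foot reaches from x = -35 to +75 mm
- can: bystander: black bottle with red cap, 60 mm diameter, 120 mm high, standing; origin under its centre
- carton: bystander: brown carton with a pale tape band, 70 x 90 x 60 mm; origin under its centre
- tub: bystander: white tub with blue lid, 84 mm diameter, 85 mm high; origin under its centre
There are look-alikes about, which are no part of the job. What is shaped like the dish but brown or purple is not meant.

How it is judged:
By the outcome, as a careful person would: the job done as asked, in the order asked, and still so for the second after the job is handed in, while the arm keeps its last pose, push and grip.
It also fails if it takes over 45 s, if anything falls off the work surface, if the arm or the gripper's body presses on something with over 40 N, if the wrist force passes 120 N, or if a joint passes its speed limit or range.

## Robot

A 6-joint arm with a two-finger parallel gripper is mounted at the origin on the work surface. World frame = base frame: x ahead of the robot, y to its left, z up, the work surface at z = 0. Lengths are in mm, angles in rad, forces in N, time in s.
With the tool pointing down it reaches from about 275 to 1000 mm from the base axis. Payload 8.4 kg.
Tool frame: the origin (TCP) lies on the mounting face of the last link; the fingertips stand 173 mm ahead of it and the grasp point (between the pads) lies 155 mm ahead of it; z points along the fingers, y is the direction in which the jaws open and shut (so a half turn about z gives the same grasp; the last joint's range is limited). The gripper opens to 85 mm and grips with 20 to 120 N. Pads are 22 mm wide; open, the fingers measure 114 mm over their backs; the gripper's body (76 mm by 85 mm) begins 54 mm behind the grasp point. The pads swing forward as they close: fully open they stand 13 mm farther back than shut.
Start: joints at [-1.286, 0.353, 1.633, -0, 1.155, -0.002], TCP at [176.802, -599.475, 404.681] pointing down, gripper open.
Joint ranges: [-2.63, 2.63], [-0.92, 2.1], [0.06, 2.66], [-1.3, 4.44], [0, 2.69], [-3.02, 3.02]. Speed limits (rad/s): [2.22, 2.22, 2.79, 3.14, 3.14, 3.14].

## Interface

Orientations are given as [roll, pitch, yaw] about the fixed x, y, z axes, in that order (R = Rz(yaw) Ry(pitch) Rx(roll)).
In Python, from rig import readout, imaging, ticket gives the robot as it stands.
- The arm moves only by the tool step_arm, never from a script. Its argument "deltas" is a list of rows, each an object with "translation": the shift along the tool's x, y, z in cm, a list of three; "rot": the turn, a rotation vector about the tool's x, y, z in rad, a list of three. In form: [{"translation": [x, y, z], "rot": [rx, ry, rz]}, ...]. A call has 1 to 8 rows; each row is the pose to reach, as a shift and turn from the pose commanded when the call began, along the tool's axes at that moment; what a row does not reach only later rows make up. A row lasts 1/8 s, in which the tool goes at most 62.5 mm and 10.7 degrees, less where a joint would pass 70% of its speed; a pose out of reach is approached as far as the arm can. A call with a gripper value outside its range is refused whole. "grip" is the closure in counts, from 0 (fully open) to 255 (shut), set as the call begins (left out, the last holds). The fingers move at their own pace and stop on an object; "squeeze" is the grip in N (left out, the last holds). Time passes only in rows, so rows that repeat a pose let the fingers close. It gives the time, the measured TCP pose, the force and the opening at its end, in the units of the state.
- readout.sense(): the state, without advancing time (a new reading comes with each control period).
- imaging.grab_frame(name): name is "side" or "top"; returns a dict with "image" (480x640x3 uint8, red, green, blue), "camera_matrix" (3x3 intrinsics, pixels), "world_to_cam" (4x4, takes a point from world to camera coordinates). Camera axes: x right, y up, looking along -z (the intrinsics and any distortion apply to the point x, -y, -z); pixel columns grow to the right and rows downward; lengths in mm; the calibration is good to about 2 mm. A picture is of the moment at which its call begins. There is no depth.
- ticket.sign_off(): hands the job in, once; it reports no verdict.
The state is a dict: "clock": time; "qpos": joint angles; "qvel": joint speeds; "joint_efforts": joint torques, N m; "eef_pos": TCP position; "tcp_rot": TCP orientation; "contact_force": force on the tool from outside, world axes, zero at the start; "wrist_torque": the same for the moment, N m; "opening": opening from 0.0 (shut) to 1.0 (fully open).
Only numpy, scipy, OpenCV 4.12 (cv2) and the standard library are available. Lean on these libraries where they do the work, as an engineer would, in place of code of your own. Each camera call takes 0.05 s, during which the arm holds its last target.

## Working session

There is one attempt and no reset: what is moved stays moved. The work goes in short steps, Python scripts to look and compute and a tool call to move; the robot and the scene stay as the last step left them, time stands still between calls to the robot, and variables do not carry over. Pictures are saved under pics/ and viewed, and the job is handed in when it is done.

Besides the shell and the picture viewer there is one more tool, called as a command line: name --argument value ..., lists and objects as JSON in quotes. step_arm: Moves the arm, as the interface text tells. Its arguments: {"type":"object","properties":{"deltas":{"type":"array","items":{"type":"object","properties":{"translation":{"type":"array","items":{"type":"number"}},"rot":{"type":"array","items":{"type":"number"}}}}},"grip":{"type":"number"},"squeeze":{"type":"number"}},"required":["deltas"]}

```bash
mkdir -p pics; python3 - <<'E'
from rig import readout, imaging
import cv2,pickle
print(readout.sense())
d={}
for n in("side","top"):
    f=imaging.grab_frame(n); d[n]=f
    cv2.imwrite(f"pics/{n}0.png",f["image"][:,:,::-1]); print(n,f["camera_matrix"],f["world_to_cam"], f.keys())
pickle.dump(d,open("f0.pkl","wb"))
E
```

```text
{'clock': 0.0, 'qpos': array([-1.28637266e+00,  3.53633038e-01,  1.63416422e+00,  2.68543537e-05,
        1.15519865e+00, -2.41084997e-03]), 'qvel': array([-4.16617691e-04,  6.08832080e-04,  1.42116053e-05, -1.66073968e-03,
       -2.77031922e-04, -1.60560834e-04]), 'joint_efforts': array([-2.22220493e-03, -6.05258489e+01, -3.42068696e+01, -3.19192368e-04,
        9.41037841e-03, -7.14289907e-07]), 'eef_pos': array([ 176.7509451 , -599.22653945,  403.95807722]), 'tcp_rot': array([-3.14018946e+00, -2.79361011e-05,  2.86823641e-01]), 'contact_force': array([-0.30970815,  0.21622204,  0.17638778]), 'wrist_torque': array([ 0.02896206, -0.01498165, -0.01472624]), 'opening': 1.0001618344904628}
side [[522.70471899   0.         310.02536867]
 [  0.         522.70471899 240.47143487]
 [  0.           0.           1.        ]] [[-8.45776956e-01 -5.33279625e-01 -1.65584400e-02  4.34080035e+02]
 [ 2.96797345e-01 -4.96054748e-01  8.15990823e-01 -2.26211532e+02]
 [-4.43365173e-01  6.85231734e-01  5.77827651e-01 -9.85505399e+02]
 [ 0.00000000e+00  0.00000000e+00  0.00000000e+00  1.00000000e+00]] dict_keys(['image', 'camera_matrix', 'world_to_cam'])
top [[449.88733712   0.         323.46872995]
 [  0.         449.88733712 238.72103759]
 [  0.           0.           1.        ]] [[-1.26641148e-02 -9.99760676e-01  1.78384861e-02 -6.62786385e+00]
 [ 9.85147100e-01 -9.41979142e-03  1.71453953e-01 -5.35623209e+02]
 [-1.71244885e-01  1.97448454e-02  9.85030624e-01 -1.05607453e+03]
 [ 0.00000000e+00  0.00000000e+00  0.00000000e+00  1.00000000e+00]] dict_keys(['image', 'camera_matrix', 'world_to_cam'])
```

View pics/side0.png

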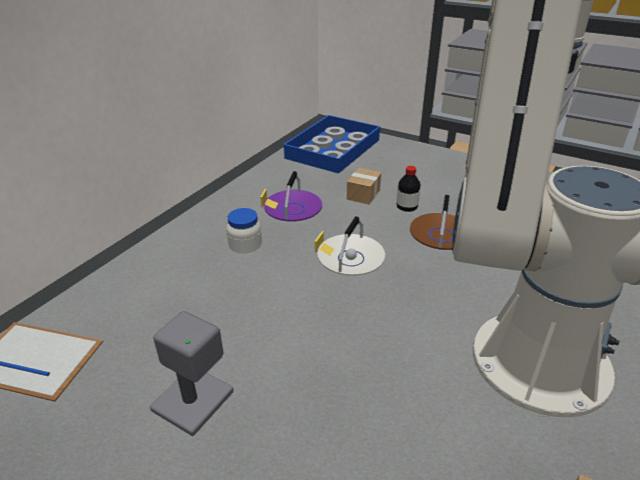

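View pics/top0.png

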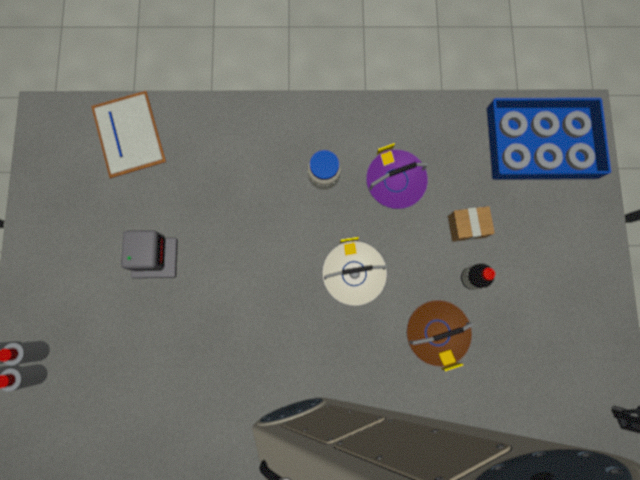

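The top view (up = +x, left = +y) shows the white dish at (354,272) with its tag toward +x at (349,241). The reader is at (145,250), its window looking right (-y). The purple and brown dishes are decoys. Next I measure.

```bash
cat > h.py <<'E'
import numpy as np,cv2
def ray(f,uv):
    K=f["camera_matrix"];T=f["world_to_cam"];R=T[:3,:3];t=T[:3,3]
    x=np.linalg.inv(K)@[uv[0],uv[1],1]; d=R.T@[x[0],-x[1],-x[2]]
    return -R.T@t,d/np.linalg.norm(d)
def onz(f,uv,z):
    c,d=ray(f,uv); return c+d*(z-c[2])/d[2]
def tri(f1,u1,f2,u2):
    c,d=ray(f1,u1);e,g=ray(f2,u2)
    s=np.linalg.lstsq(np.c_[d,-g],e-c,rcond=None)[0]
    a=c+s[0]*d;b=e+s[1]*g; return (a+b)/2,np.linalg.norm(a-b)
def proj(f,p):
    T=f["world_to_cam"];c=T[:3,:3]@p+T[:3,3]; u=f["camera_matrix"]@[c[0],-c[1],-c[2]]; return u[:2]/u[2]
E
python3 - <<'E'
import pickle,cv2,numpy as np
d=pickle.load(open("f0.pkl","rb"))
def crop(n,x,y,w,h,s,o):
    cv2.imwrite(o,cv2.resize(d[n]["image"][y:y+h,x:x+w,::-1],None,fx=s,fy=s,interpolation=cv2.INTER_CUBIC))
crop("top",310,225,90,90,6,"pics/td.png")
crop("top",110,220,80,70,8,"pics/tr.png")
crop("side",300,200,100,85,7,"pics/sd.png")
crop("side",140,300,110,140,4,"pics/sr.png")
E
```

```text
(no output)
```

View pics/td.png

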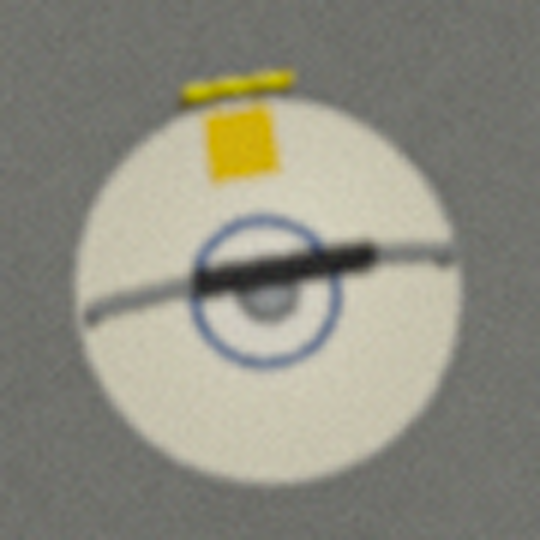

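View pics/tr.png

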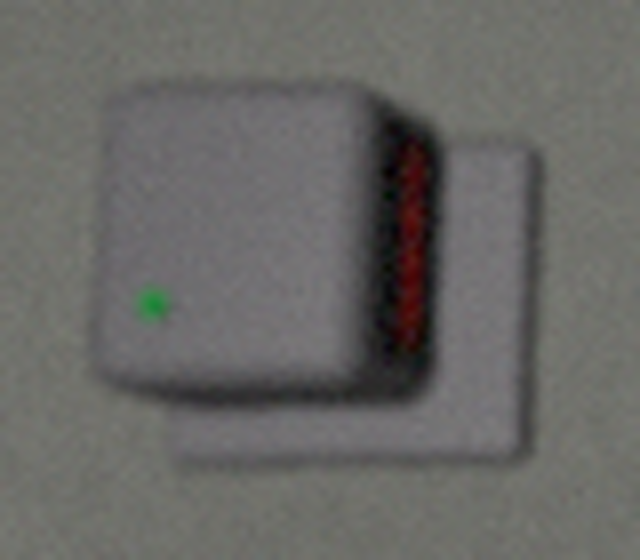

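View pics/sd.png

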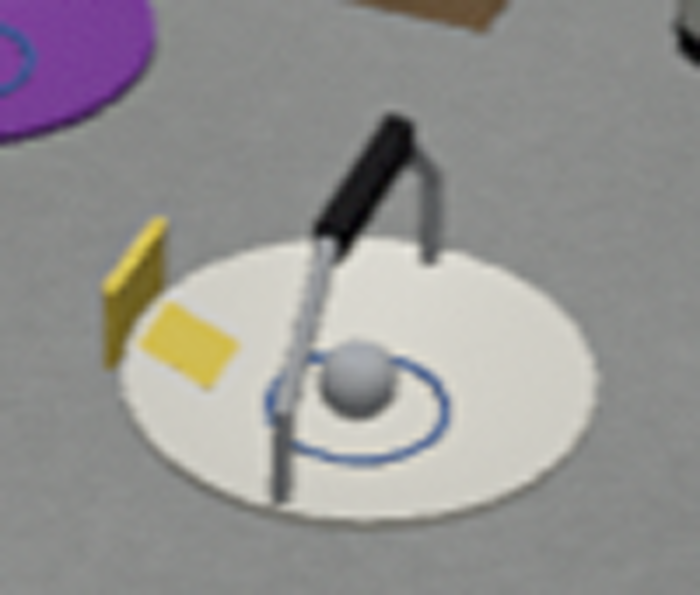

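View pics/sr.png

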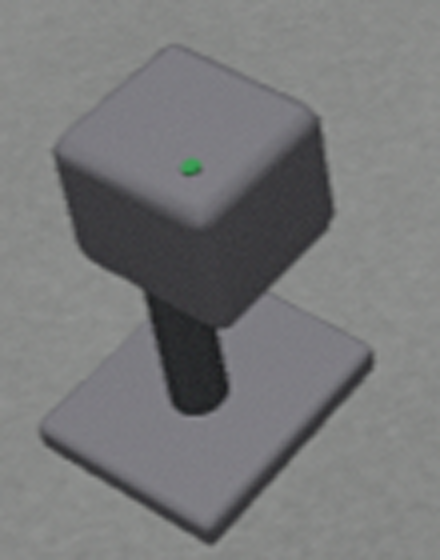

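```bash
python3 - <<'E'
import pickle,cv2,numpy as np
from h import *
np.set_printoptions(precision=1,suppress=True)
d=pickle.load(open("f0.pkl","rb"))
for n,(x0,y0,x1,y1) in dict(top=(310,225,400,315),side=(310,210,395,280)).items():
    f=d[n];im=f["image"].astype(int);hsv=cv2.cvtColor(f["image"],cv2.COLOR_RGB2HSV)
    box=np.zeros(im.shape[:2],bool);box[y0:y1,x0:x1]=1
    w=(im.min(2)>(150 if n=="top" else 165))&box
    p=np.argwhere(w)[:,::-1].astype(np.int32)
    hull=cv2.convexHull(p)[:,0].astype(float)
    P=np.array([onz(f,h,25) for h in hull])[:,:2]
    c,r=cv2.minEnclosingCircle(P.astype(np.float32)); 
    A=np.c_[2*P,np.ones(len(P))];s=np.linalg.lstsq(A,(P**2).sum(1),rcond=None)[0]
    print(n,"dish rim",c,r,s[:2],np.sqrt(s[2]+s[:2]@s[:2]))
    b=(im.max(2)<70)&box; pb=np.argwhere(b)[:,::-1]
    (cx,cy),wh,a=cv2.minAreaRect(pb.astype(np.float32)); print("bar px",cx,cy,wh,a,pb.mean(0),onz(f,pb.mean(0),102 if n=="side" else 104))
    Q=np.array([onz(f,h,104)[:2] for h in pb]);v=np.linalg.svd(Q-Q.mean(0))[2][0];print("bar dir",np.degrees(np.arctan2(v[1],v[0])))
    bl=(hsv[...,0]>100)&(hsv[...,0]<130)&(hsv[...,1]>90)&box;pl=np.argwhere(bl)[:,::-1]
    Q=np.array([onz(f,h,10.6)[:2] for h in pl]);A=np.c_[2*Q,np.ones(len(Q))];s=np.linalg.lstsq(A,(Q**2).sum(1),rcond=None)[0]
    print("ring",s[:2],np.sqrt(s[2]+s[:2]@s[:2]))
    y=(hsv[...,0]>18)&(hsv[...,0]<35)&(hsv[...,1]>130)&box
    k,l,st,ce=cv2.connectedComponentsWithStats(y.astype(np.uint8));print("yellow",st,ce)
    for i in range(1,k):
        if st[i,4]>8:
            q=np.argwhere(l==i)[:,::-1]; print([onz(f,ce[i],z) for z in (15,54,37)])
f=d["top"]
T=lambda x,y:np.array([110+(x+.5)/8-.5,220+(y+.5)/8-.5])
S=lambda x,y:np.array([140+(x+.5)/4-.5,300+(y+.5)/4-.5])
print("top foot z10",onz(f,T(540,142),10),onz(f,T(525,463),10),"far",onz(f,T(172,463),10))
print("top head z160",[onz(f,T(*c),160) for c in((370,80),(360,390),(95,385),(108,85))])
g=d["side"]
print("side foot z10",[onz(g,S(*c),10) for c in((40,430),(210,533),(373,352))])
print("side head z160",[onz(g,S(*c),160) for c in((175,42),(320,118),(205,226),(55,152))])
print("red",onz(f,T(411,245),125))
E
```

```text
top dish rim (453.8564758300781, -88.04499053955078) 78.8943862915039 [453.7 -88.1] 78.4172360275795
bar px 356.9757080078125 269.845947265625 (4.055027008056641, 28.5931396484375) 81.02737426757812 [356.7 269.7] [452.6 -86.8 104. ]
bar dir -81.24966152988593Traceback (most recent call last):
  File "<stdin>", line 19, in <module>
    return umr_sum(a, axis, dtype, out, keepdims, initial, where)
numpy.exceptions.AxisError: axis 1 is out of bounds for array of dimension 1
```

```bash
python3 - <<'E'
import pickle,cv2,numpy as np
from h import *
np.set_printoptions(precision=1,suppress=True)
d=pickle.load(open("f0.pkl","rb"))
for n,(x0,y0,x1,y1) in dict(top=(310,225,400,315),side=(310,210,395,280)).items():
    f=d[n];im=f["image"].astype(int);hsv=cv2.cvtColor(f["image"],cv2.COLOR_RGB2HSV)
    box=np.zeros(im.shape[:2],bool);box[y0:y1,x0:x1]=1
    w=(im.min(2)>(150 if n=="top" else 165))&box
    p=np.argwhere(w)[:,::-1].astype(np.int32)
    hull=cv2.convexHull(p)[:,0].astype(float)
    P=np.array([onz(f,h,25) for h in hull])[:,:2]
    A=np.c_[2*P,np.ones(len(P))];s=np.linalg.lstsq(A,(P**2).sum(1),rcond=None)[0]
    print(n,"dish rim",s[:2],np.sqrt(s[2]+s[:2]@s[:2]))
    b=(im.max(2)<70)&box; pb=np.argwhere(b)[:,::-1]
    print("bar px",pb.mean(0),onz(f,pb.mean(0),102 if n=="side" else 104))
    Q=np.array([onz(f,h,104)[:2] for h in pb]);v=np.linalg.svd(Q-Q.mean(0))[2][0];print("bar dir",np.degrees(np.arctan2(v[1],v[0])))
    bl=(im[...,2]-im[...,0]>35)&box;pl=np.argwhere(bl)[:,::-1]
    if len(pl)>5:
        Q=np.array([onz(f,h,10.6)[:2] for h in pl]);A=np.c_[2*Q,np.ones(len(Q))];s=np.linalg.lstsq(A,(Q**2).sum(1),rcond=None)[0]
        print("ring",s[:2],np.sqrt(s[2]+s[:2]@s[:2]))
    y=(hsv[...,0]>15)&(hsv[...,0]<35)&(hsv[...,1]>110)&box
    k,l,st,ce=cv2.connectedComponentsWithStats(y.astype(np.uint8))
    for i in range(1,k):
        if st[i,4]>8:
            print("yellow",st[i],[onz(f,ce[i],z) for z in (15,54,37)])
f=d["top"]
T=lambda x,y:np.array([110+(x+.5)/8-.5,220+(y+.5)/8-.5])
S=lambda x,y:np.array([140+(x+.5)/4-.5,300+(y+.5)/4-.5])
print("top foot z10",onz(f,T(540,142),10),onz(f,T(525,463),10),"far",onz(f,T(172,463),10))
print("top head z160",[onz(f,T(*c),160) for c in((370,80),(360,390),(95,385),(108,85))])
g=d["side"]
print("side foot z10",[onz(g,S(*c),10) for c in((40,430),(210,533),(373,352))])
print("side head z160",[onz(g,S(*c),160) for c in((175,42),(320,118),(205,226),(55,152))])
print("red",onz(f,T(411,245),125))
E
```

```text
top dish rim [453.7 -88.1] 78.4172360275795
bar px [356.7 269.7] [452.6 -86.8 104. ]
bar dir -81.24966152988593
yellow [340 237  19   6  60] [array([539.5, -77.3,  15. ]), array([532.8, -74.3,  54. ]), array([535.7, -75.6,  37. ])]
yellow [344 242  13  13 133] [array([515.7, -78.8,  15. ]), array([509.8, -75.7,  54. ]), array([512.3, -77. ,  37. ])]
side dish rim [453.9 -86.3] 78.73658389167048
bar px [352.1 225.8] [452.1 -85.  102. ]
bar dir 99.79332124955658
ring [453.4 -85.9] 29.833338852901477
yellow [315 231   9  21  92] [array([ 551.7, -100.4,   15. ]), array([522.7, -53.6,  54. ]), array([535.3, -74. ,  37. ])]
yellow [320 243  14  12  86] [array([517.4, -81.5,  15. ]), array([490.2, -35.7,  54. ]), array([502. , -55.6,  37. ])]
top foot z10 [549.  355.5  10. ] [447.9 355.8  10. ] far [449.1 464.4  10. ]
top head z160 [array([539.6, 356.1, 160. ]), array([454.5, 354.5, 160. ]), array([456.6, 425.4, 160. ]), array([538.8, 427.1, 160. ])]
side foot z10 [array([546. , 466.8,  10. ]), array([448.3, 466.1,  10. ]), array([449.5, 358.9,  10. ])]
side head z160 [array([533.5, 363. , 160. ]), array([451.9, 365.7, 160. ]), array([451.9, 432.9, 160. ]), array([529.8, 435.1, 160. ])]
red [499.2 354.8 125. ]
```

```bash
cat >> h.py <<'E'
from scipy.spatial.transform import Rotation as Ro
def mj(s): return 10*s**3-15*s**4+6*s**5
def rows(p0,y0,p1,y1,fr,pc=None,yc=None):
    """vertical tool; path p0,y0->p1,y1 (deg); fr fractions; pc,yc: commanded pose at the call's start"""
    p0=np.array(p0,float);p1=np.array(p1,float)
    pc=p0 if pc is None else np.array(pc,float); yc=y0 if yc is None else yc
    R=Ro.from_euler('z',yc,degrees=True)*Ro.from_euler('x',np.pi)
    for s in fr:
        p=p0+(p1-p0)*s; y=y0+(y1-y0)*s
        t=R.inv().apply(p-pc)/10
        print("tr",np.round(t,2).tolist(),"rz",round(-np.radians(y-yc),3))
E
python3 - <<'E'
from h import *
a=([176.8,-599.5,404.7],16.43,[453,-86.8,330],98.8)
f=mj(np.arange(1,25)/24)
for k in range(3):
    s=0 if k==0 else f[8*k-1]
    pc=np.array(a[0])+(np.array(a[2])-a[0])*s; yc=a[1]+(a[3]-a[1])*s
    print(k,pc,yc); rows(*a,f[8*k:8*k+8],pc,yc)
E
```

```text
0 [ 176.8 -599.5  404.7] 16.43
tr [0.03, -0.03, 0.01] rz -0.001
tr [0.21, -0.21, 0.04] rz -0.007
tr [0.66, -0.66, 0.12] rz -0.023
tr [1.46, -1.47, 0.27] rz -0.051
tr [2.64, -2.67, 0.48] rz -0.093
tr [4.24, -4.28, 0.77] rz -0.149
tr [6.24, -6.3, 1.14] rz -0.219
tr [8.6, -8.68, 1.57] rz -0.302
1 [ 234.76790123 -491.8962963   389.02222222] 33.71753086419753
tr [3.36, -1.78, 0.49] rz -0.094
tr [7.03, -3.73, 1.02] rz -0.197
tr [10.92, -5.8, 1.59] rz -0.305
tr [14.92, -7.92, 2.17] rz -0.417
tr [18.92, -10.05, 2.75] rz -0.529
tr [22.81, -12.11, 3.31] rz -0.638
tr [26.48, -14.06, 3.85] rz -0.74
tr [29.84, -15.85, 4.33] rz -0.834
2 [ 395.03209877 -194.4037037   345.67777778] 81.51246913580246
tr [3.16, 1.14, 0.43] rz -0.083
tr [5.83, 2.1, 0.79] rz -0.153
tr [7.96, 2.87, 1.09] rz -0.209
tr [9.55, 3.44, 1.3] rz -0.251
tr [10.62, 3.83, 1.45] rz -0.279
tr [11.22, 4.04, 1.53] rz -0.294
tr [11.46, 4.13, 1.56] rz -0.301
tr [11.5, 4.15, 1.57] rz -0.302
```

step_arm --deltas '[{"translation": [0.4,-0.4,0.1],"rot": [0,0,-0.01]},{"translation": [1.2,-1.2,0.2],"rot": [0,0,-0.04]},{"translation": [2.4,-2.4,0.4],"rot": [0,0,-0.08]},{"translation": [4,-4,0.7],"rot": [0,0,-0.14]},{"translation": [5.8,-5.8,1],"rot": [0,0,-0.2]},{"translation": [7.4,-7.4,1.3],"rot": [0,0,-0.25]},{"translation": [8.3,-8.4,1.5],"rot": [0,0,-0.29]},{"translation": [8.6,-8.7,1.6],"rot": [0,0,-0.3]}]' --grip 0 --squeeze 50

```text
clock: 1.1
eef_pos: [235.2, -490.9, 388.7]
tcp_rot: [3.142, 0.0, 0.589]
contact_force: [0.2, -0.0, -0.2]
opening: 0.997
```

```bash
cat >> h.py <<'E'
def adv(p,y,t,rz):
    R=Ro.from_euler('z',y,degrees=True)*Ro.from_euler('x',np.pi)
    return np.array(p)+R.apply(np.array(t)*10.), y-np.degrees(rz)
E
python3 - <<'E'
from h import *
p,y=adv([176.8,-599.475,404.68],16.43,[8.6,-8.7,1.6],-.3)
print(p,y); rows(p,y,[453,-86.8,330],98.8,[1])
E
```

```text
[ 234.68087371 -491.7029978   388.68      ] 33.618733853924695
tr [40.6, -21.63, 5.87] rz -1.138
```

step_arm --deltas '[{"translation": [2,-1.1,0.3],"rot": [0,0,-0.06]},{"translation": [5.5,-2.9,0.8],"rot": [0,0,-0.16]},{"translation": [10,-5.3,1.5],"rot": [0,0,-0.29]},{"translation": [15,-8,2.2],"rot": [0,0,-0.43]},{"translation": [20,-10.7,2.9],"rot": [0,0,-0.57]},{"translation": [24,-12.8,3.5],"rot": [0,0,-0.68]},{"translation": [27,-14.4,3.9],"rot": [0,0,-0.76]},{"translation": [28,-15,4],"rot": [0,0,-0.8]}]'

```text
clock: 2.1
eef_pos: [385.2, -210.0, 348.4]
tcp_rot: [-3.141, -0.0, 1.392]
contact_force: [0.2, -0.6, 0.5]
opening: 1.003
```

```bash
python3 - <<'E'
from h import *
p,y=adv([234.68,-491.70,388.68],33.6187,[28,-15,4],-.8)
print(p,y); rows(p,y,[453,-86.8,330],98.8,[.1,.5,.9,1])
from rig import readout
print(readout.sense())
E
```

```text
[ 384.79785819 -211.76317024  348.68      ] 79.45532361046585
tr [1.35, 0.44, 0.19] rz -0.034
tr [6.77, 2.21, 0.93] rz -0.169
tr [12.18, 3.98, 1.68] rz -0.304
tr [13.53, 4.42, 1.87] rz -0.338
{'clock': 2.1, 'qpos': array([-5.02585290e-01,  1.31930005e-01,  2.07154793e+00,  1.86018814e-04,
        9.38571608e-01, -3.23741857e-01]), 'qvel': array([ 0.1758234 ,  0.00151576,  0.01016984, -0.01065573, -0.01717686,
       -0.11166295]), 'joint_efforts': array([-3.86551861e-01, -3.90623188e+01, -2.88836628e+01,  1.91855757e-01,
       -1.71957494e-03,  2.58469367e-01]), 'eef_pos': array([ 385.17547599, -209.97647859,  348.40186771]), 'tcp_rot': array([-3.14120721e+00, -2.87567428e-04,  1.39184288e+00]), 'contact_force': array([ 0.15563758, -0.59126564,  0.53114659]), 'wrist_torque': array([0.04249217, 0.03246739, 0.03918367]), 'opening': 1.0027672660125517}
```

step_arm --deltas '[{"translation": [1.3,0.4,0.2],"rot": [0,0,-0.03]},{"translation": [3.6,1.2,0.5],"rot": [0,0,-0.09]},{"translation": [6.4,2.1,0.9],"rot": [0,0,-0.16]},{"translation": [9.2,3,1.3],"rot": [0,0,-0.23]},{"translation": [11.5,3.8,1.6],"rot": [0,0,-0.29]},{"translation": [12.9,4.2,1.8],"rot": [0,0,-0.32]},{"translation": [13.5,4.4,1.9],"rot": [0,0,-0.338]},{"translation": [13.5,4.4,1.9],"rot": [0,0,-0.338]}]'

```text
clock: 3.1
eef_pos: [452.7, -87.3, 329.6]
tcp_rot: [-3.141, 0.0, 1.725]
contact_force: [0.3, -0.6, -0.5]
opening: 0.997
```

```bash
python3 - <<'E'
from h import *
p,y=adv([384.798,-211.763,348.68],79.455,[13.5,4.4,1.9],-.338)
print(p,y)
from rig import readout,imaging
for n in("side","top"):
    f=imaging.grab_frame(n)
    c=f["image"][170:290,290:410,::-1] if n=="side" else f["image"][200:320,290:410,::-1]
    cv2.imwrite(f"pics/{n}1.png",cv2.resize(c,None,fx=5,fy=5,interpolation=cv2.INTER_CUBIC))
s=readout.sense();print(s["eef_pos"],s["tcp_rot"])
E
```

```text
[452.76094662 -87.09529012 329.68      ] 98.82097347542182
[452.52927883 -87.56204114 329.72213152] [-3.14144884e+00  1.22705128e-04  1.72385314e+00]
```

View pics/side1.png

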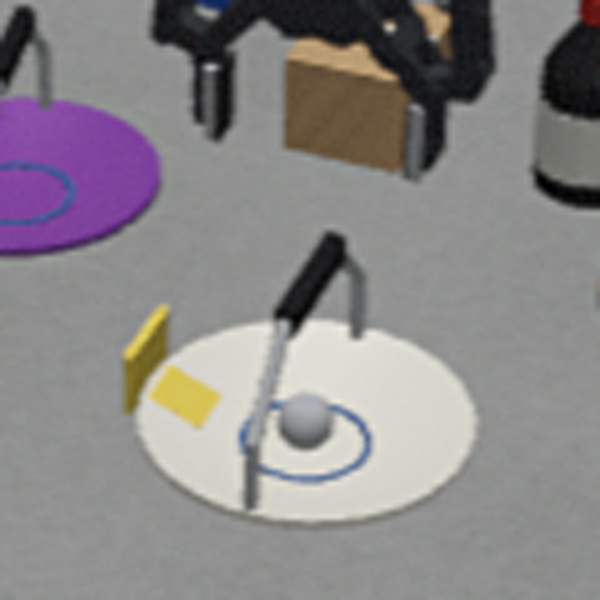

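View pics/top1.png

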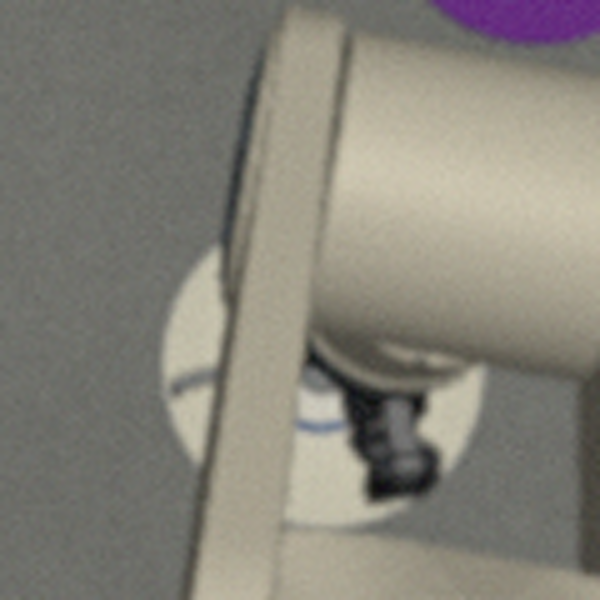

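The side view shows the fingers on either side of the bar, along the dish's x, with the carton behind them. The ball sits in the middle. Now I descend.

step_arm --deltas '[{"translation": [0,0,0.6],"rot": [0,0,0]},{"translation": [0,0,1.8],"rot": [0,0,0]},{"translation": [0.05,0,3.2],"rot": [0,0,0]},{"translation": [0.05,0,4.6],"rot": [0,0,0]},{"translation": [0.05,0,6],"rot": [0,0,0]},{"translation": [0.05,0,7],"rot": [0,0,0]},{"translation": [0.05,0,7.4],"rot": [0,0,0]},{"translation": [0.05,0,7.4],"rot": [0,0,0]}]'

```text
clock: 4.2
eef_pos: [452.7, -86.6, 255.5]
tcp_rot: [-3.141, -0.0, 1.725]
contact_force: [-1.1, 1.0, 0.0]
opening: 1.0
```

```bash
python3 - <<'E'
from h import *
from rig import readout,imaging
f=imaging.grab_frame("side")
c=f["image"][170:290,290:410,::-1]
cv2.imwrite("pics/side2.png",cv2.resize(c,None,fx=5,fy=5,interpolation=cv2.INTER_CUBIC))
s=readout.sense();print(s["eef_pos"],s["tcp_rot"],s["contact_force"])
E
```

```text
[452.78399135 -86.60137157 255.79543793] [3.14145043e+00 4.91628919e-05 1.72484503e+00] [0.74298004 0.27735077 1.21620853]
```

View pics/side2.png

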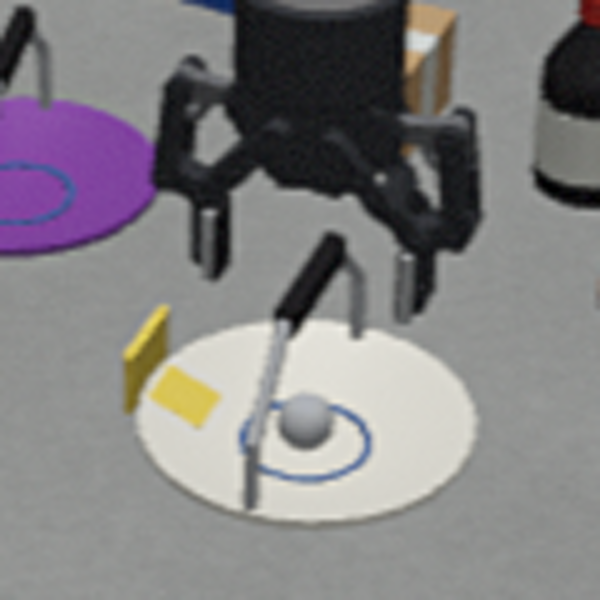

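step_arm --deltas '[{"translation": [0,0,0],"rot": [0,0,0]},{"translation": [0,0,0],"rot": [0,0,0]},{"translation": [0,0,0],"rot": [0,0,0]},{"translation": [0,0,0],"rot": [0,0,0]},{"translation": [0,0,0],"rot": [0,0,0]},{"translation": [0,0,0],"rot": [0,0,0]}]' --grip 200

```text
clock: 5.0
eef_pos: [452.6, -86.6, 255.7]
tcp_rot: [-3.142, -0.0, 1.725]
contact_force: [0.2, 0.3, 0.9]
opening: 0.217
```

```bash
python3 - <<'E'
from h import *
from rig import readout,imaging
f=imaging.grab_frame("side")
c=f["image"][190:280,310:400,::-1]
cv2.imwrite("pics/side3.png",cv2.resize(c,None,fx=6,fy=6,interpolation=cv2.INTER_CUBIC))
s=readout.sense();print(s["opening"],s["eef_pos"],s["tcp_rot"],s["contact_force"])
E
```

```text
0.21299494480389347 [452.68646871 -86.60023172 255.69560739] [3.14155239e+00 2.21190141e-05 1.72481410e+00] [ 0.22286261 -0.20241513  0.67452785]
```

View pics/side3.png

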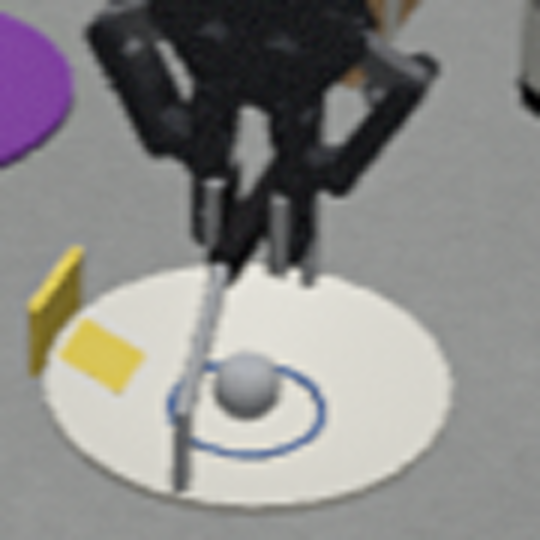

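step_arm --deltas '[{"translation": [0,0,0],"rot": [0,0,0]},{"translation": [0,0,0],"rot": [0,0,0]}]' --grip 210 --squeeze 25

```text
clock: 5.3
eef_pos: [452.7, -86.6, 255.7]
tcp_rot: [-3.142, -0.0, 1.725]
contact_force: [-0.1, 0.3, 0.3]
opening: 0.174
```

step_arm --deltas '[{"translation": [0,0,0],"rot": [0,0,0]},{"translation": [0,0,0],"rot": [0,0,0]}]' --grip 216

```text
clock: 5.55
eef_pos: [452.7, -86.6, 255.7]
tcp_rot: [-3.142, -0.0, 1.725]
contact_force: [-0.7, 0.2, -0.1]
opening: 0.152
```

step_arm --deltas '[{"translation": [0,0,0],"rot": [0,0,0]},{"translation": [0,0,0],"rot": [0,0,0]}]' --grip 222

```text
clock: 5.8
eef_pos: [452.8, -86.6, 255.7]
tcp_rot: [3.141, 0.0, 1.725]
contact_force: [0.5, 0.2, -0.7]
opening: 0.133
```

step_arm --deltas '[{"translation": [0,0,0],"rot": [0,0,0]},{"translation": [0,0,0],"rot": [0,0,0]},{"translation": [0,0,0],"rot": [0,0,0]},{"translation": [0,0,0],"rot": [0,0,0]}]' --grip 255 --squeeze 60

```text
clock: 6.3
eef_pos: [452.8, -86.6, 255.8]
tcp_rot: [3.141, 0.0, 1.725]
contact_force: [1.9, 0.1, 0.9]
opening: 0.126
```

```bash
python3 - <<'E'
from h import *
from rig import readout,imaging
f=imaging.grab_frame("side")
c=f["image"][190:280,310:400,::-1]
cv2.imwrite("pics/side4.png",cv2.resize(c,None,fx=6,fy=6,interpolation=cv2.INTER_CUBIC))
s=readout.sense();print(s["opening"],s["eef_pos"],s["tcp_rot"],s["contact_force"],s["wrist_torque"])
E
```

```text
0.12740033405257264 [452.78440251 -86.61047229 255.77215071] [3.14127636e+00 1.06236141e-04 1.72482606e+00] [0.5411807  0.77166022 0.52884438] [ 0.00538077 -0.20253875 -0.06251316]
```

View pics/side4.png

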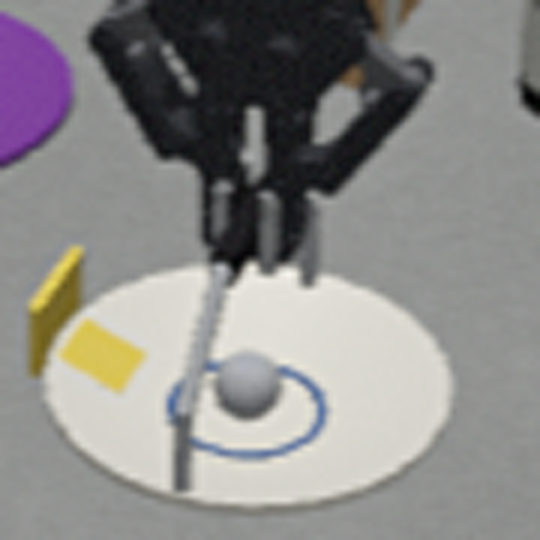

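The pads hold the bar (opening about 11 mm) and the ball stays centred. I lift gently.

step_arm --deltas '[{"translation": [0,0,-0.1],"rot": [0,0,0]},{"translation": [0,0,-0.4],"rot": [0,0,0]},{"translation": [0,0,-0.8],"rot": [0,0,0]},{"translation": [0,0,-1.4],"rot": [0,0,0]},{"translation": [0,0,-2],"rot": [0,0,0]},{"translation": [0,0,-2.6],"rot": [0,0,0]},{"translation": [0,0,-2.9],"rot": [0,0,0]},{"translation": [0,0,-3],"rot": [0,0,0]}]'

```text
clock: 7.35
eef_pos: [452.7, -86.6, 285.9]
tcp_rot: [3.141, 0.0, 1.725]
contact_force: [-0.0, -0.0, -2.8]
opening: 0.127
```

```bash
python3 - <<'E'
from h import *
from rig import readout,imaging
f=imaging.grab_frame("side")
c=f["image"][170:280,300:410,::-1]
cv2.imwrite("pics/side5.png",cv2.resize(c,None,fx=5,fy=5,interpolation=cv2.INTER_CUBIC))
s=readout.sense();print(s["opening"],s["eef_pos"],s["tcp_rot"],s["contact_force"],s["wrist_torque"])
E
```

```text
0.1276281304979431 [452.6643238  -86.61440886 285.88251785] [3.14139986e+00 4.21163420e-05 1.72471325e+00] [ 0.52405706  0.18731873 -3.14084222] [0.01548097 0.06787422 0.00224589]
```

View pics/side5.png

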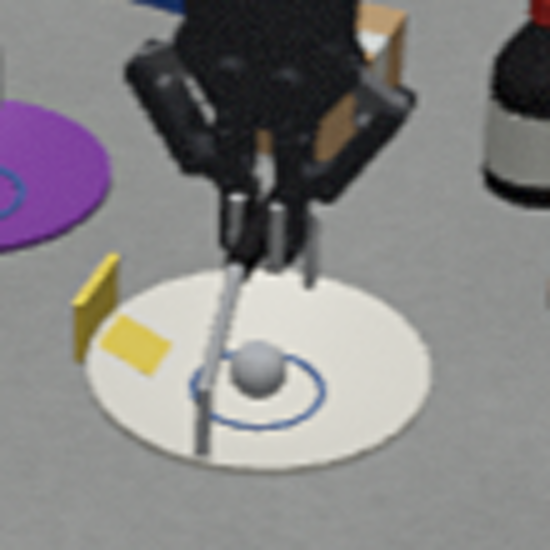

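step_arm --deltas '[{"translation": [0,0,-0.2],"rot": [0,0,0]},{"translation": [0,0,-0.8],"rot": [0,0,0]},{"translation": [0,0,-1.8],"rot": [0,0,0]},{"translation": [0,0,-2.9],"rot": [0,0,0]},{"translation": [0,0,-4],"rot": [0,0,0]},{"translation": [0,0,-5],"rot": [0,0,0]},{"translation": [0,0,-5.6],"rot": [0,0,0]},{"translation": [0,0,-5.8],"rot": [0,0,0]}]'

```text
clock: 8.4
eef_pos: [452.7, -86.6, 344.1]
tcp_rot: [3.141, 0.0, 1.725]
contact_force: [-0.5, 0.4, -3.9]
opening: 0.129
```

```bash
python3 - <<'E'
from h import *
from rig import readout,imaging
s=readout.sense();print(s["eef_pos"],s["tcp_rot"])
p0=np.array([452.7,-86.6,343.7]);y0=98.82;p1=np.array([498,192,343.7]);y1=180.
for k in range(7):
    a=k/7;pc=p0+(p1-p0)*a;yc=y0+(y1-y0)*a
    print(k,pc,yc); rows(p0,y0,p1,y1,[(k+1)/7],pc,yc)
print(mj(np.arange(1,9)/8))
E
```

```text
[452.73255631 -86.60442495 344.10938853] [3.14104299e+00 1.97680719e-04 1.72480263e+00]
0 [452.7 -86.6 343.7] 98.82
tr [3.83, 1.25, 0.0] rz -0.202
1 [459.17142857 -46.8        343.7       ] 110.41714285714285
tr [3.5, 1.99, 0.0] rz -0.202
2 [465.64285714  -7.         343.7       ] 122.0142857142857
tr [3.03, 2.66, 0.0] rz -0.202
3 [472.11428571  32.8        343.7       ] 133.61142857142858
tr [2.44, 3.21, 0.0] rz -0.202
4 [478.58571429  72.6        343.7       ] 145.20857142857142
tr [1.74, 3.64, 0.0] rz -0.202
5 [485.05714286 112.4        343.7       ] 156.8057142857143
tr [0.97, 3.91, 0.0] rz -0.202
6 [491.52857143 152.2        343.7       ] 168.40285714285716
tr [0.17, 4.03, 0.0] rz -0.202
[0.01605225 0.10351562 0.27520752 0.5        0.72479248 0.89648438
 0.98394775 1.        ]
```

step_arm --deltas '[{"translation": [0.06,0.02,0],"rot": [0,0,-0.003]},{"translation": [0.38,0.12,0],"rot": [0,0,-0.02]},{"translation": [1.05,0.34,0],"rot": [0,0,-0.055]},{"translation": [1.91,0.62,0],"rot": [0,0,-0.1]},{"translation": [2.77,0.9,0],"rot": [0,0,-0.145]},{"translation": [3.44,1.12,0],"rot": [0,0,-0.18]},{"translation": [3.77,1.23,0],"rot": [0,0,-0.197]},{"translation": [3.83,1.25,0],"rot": [0,0,-0.2]}]'

```text
clock: 9.4
eef_pos: [459.2, -46.6, 343.7]
tcp_rot: [-3.142, 0.0, 1.926]
contact_force: [0.4, -0.5, -2.6]
opening: 0.129
```

```bash
python3 - <<'E'
from h import *
from rig import readout,imaging
f=imaging.grab_frame("side")
c=f["image"][170:300,270:400,::-1]
cv2.imwrite("pics/side6.png",cv2.resize(c,None,fx=5,fy=5,interpolation=cv2.INTER_CUBIC))
s=readout.sense();print(s["opening"],s["eef_pos"],s["tcp_rot"],s["contact_force"],s["wrist_torque"])
E
```

```text
0.12861623196519653 [459.16771601 -46.70449683 343.70954125] [3.14158801e+00 6.31750022e-05 1.92517313e+00] [ 0.08906414 -0.16311126 -3.00806903] [ 0.01447215 -0.03610512 -0.03332766]
```

View pics/side6.png

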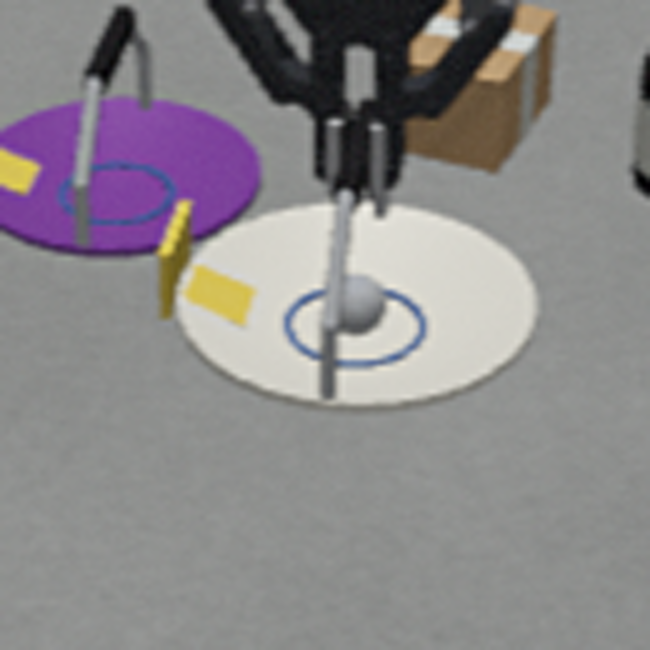

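The dish is clear of the purple one and level, with the ball centred. I carry on with the same gentle profile.

step_arm --deltas '[{"translation": [0.05,0.03,0],"rot": [0,0,-0.003]},{"translation": [0.35,0.2,0],"rot": [0,0,-0.02]},{"translation": [0.96,0.55,0],"rot": [0,0,-0.056]},{"translation": [1.75,1,0],"rot": [0,0,-0.101]},{"translation": [2.54,1.44,0],"rot": [0,0,-0.147]},{"translation": [3.15,1.79,0],"rot": [0,0,-0.182]},{"translation": [3.45,1.96,0],"rot": [0,0,-0.2]},{"translation": [3.5,1.99,0],"rot": [0,0,-0.203]}]'

```text
clock: 10.45
eef_pos: [465.7, -6.9, 343.7]
tcp_rot: [-3.142, 0.0, 2.129]
contact_force: [-1.1, -0.7, -2.7]
opening: 0.128
```

step_arm --deltas '[{"translation": [0.05,0.04,0],"rot": [0,0,-0.003]},{"translation": [0.3,0.27,0],"rot": [0,0,-0.02]},{"translation": [0.83,0.73,0],"rot": [0,0,-0.056]},{"translation": [1.52,1.33,0],"rot": [0,0,-0.101]},{"translation": [2.2,1.93,0],"rot": [0,0,-0.147]},{"translation": [2.73,2.39,0],"rot": [0,0,-0.182]},{"translation": [2.98,2.62,0],"rot": [0,0,-0.2]},{"translation": [3.03,2.66,0],"rot": [0,0,-0.203]}]'

```text
clock: 11.45
eef_pos: [472.3, 32.9, 343.7]
tcp_rot: [-3.142, -0.0, 2.332]
contact_force: [-0.2, 0.1, -3.5]
opening: 0.126
```

```bash
python3 - <<'E'
from h import *
from rig import readout,imaging
f=imaging.grab_frame("side")
c=f["image"][170:330,230:390,::-1]
cv2.imwrite("pics/side7.png",cv2.resize(c,None,fx=4,fy=4,interpolation=cv2.INTER_CUBIC)[:600])
s=readout.sense();print(s["opening"],s["eef_pos"],s["tcp_rot"],s["qpos"])
E
```

```text
0.12668731578130876 [472.24737626  32.81207358 343.64878611] [-3.14149907e+00 -3.27405657e-05  2.33116985e+00] [ 6.62129497e-02  1.92397645e-01  2.00890603e+00 -4.29635326e-05
  9.40381853e-01 -6.94135244e-01]
```

View pics/side7.png

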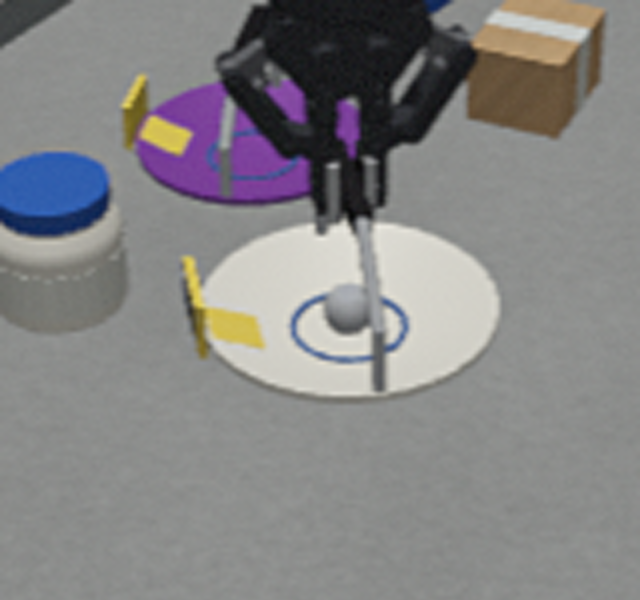

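Ball centred, dish level, and it clears the tub. I continue.

step_arm --deltas '[{"translation": [0.04,0.05,0],"rot": [0,0,-0.003]},{"translation": [0.24,0.32,0],"rot": [0,0,-0.02]},{"translation": [0.67,0.88,0],"rot": [0,0,-0.056]},{"translation": [1.22,1.6,0],"rot": [0,0,-0.101]},{"translation": [1.77,2.33,0],"rot": [0,0,-0.147]},{"translation": [2.2,2.89,0],"rot": [0,0,-0.182]},{"translation": [2.4,3.16,0],"rot": [0,0,-0.2]},{"translation": [2.44,3.21,0],"rot": [0,0,-0.203]}]'

```text
clock: 12.5
eef_pos: [478.7, 72.7, 343.6]
tcp_rot: [-3.141, -0.0, 2.535]
contact_force: [-0.2, -0.1, -3.6]
opening: 0.128
```

step_arm --deltas '[{"translation": [0.03,0.06,0],"rot": [0,0,-0.003]},{"translation": [0.17,0.36,0],"rot": [0,0,-0.02]},{"translation": [0.48,1,0],"rot": [0,0,-0.056]},{"translation": [0.87,1.82,0],"rot": [0,0,-0.101]},{"translation": [1.26,2.64,0],"rot": [0,0,-0.147]},{"translation": [1.57,3.28,0],"rot": [0,0,-0.182]},{"translation": [1.71,3.59,0],"rot": [0,0,-0.2]},{"translation": [1.74,3.64,0],"rot": [0,0,-0.203]}]'

```text
clock: 13.5
eef_pos: [485.2, 112.5, 343.7]
tcp_rot: [-3.142, 0.0, 2.737]
contact_force: [-0.4, -0.1, -4.1]
opening: 0.126
```

```bash
python3 - <<'E'
from h import *
from rig import readout,imaging
for n in("side","top"):
    f=imaging.grab_frame(n)
    cv2.imwrite(f"pics/{n}8.png",f["image"][:,:,::-1])
s=readout.sense();print(s["opening"],s["eef_pos"],s["tcp_rot"],s["qpos"])
E
```

```text
0.1292530302447728 [485.13812145 112.26161038 343.64821577] [-3.14141510e+00 -9.32443901e-05  2.73675664e+00] [ 2.24416749e-01  2.29394563e-01  1.95991600e+00 -1.08819035e-04
  9.52461981e-01 -9.41480484e-01]
```

View pics/side8.png

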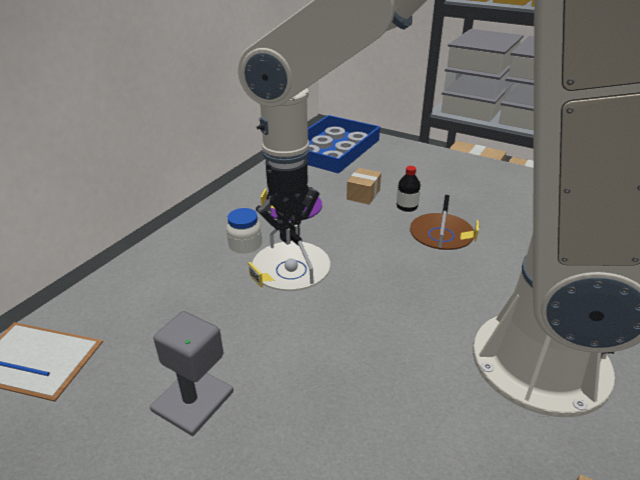

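View pics/top8.png

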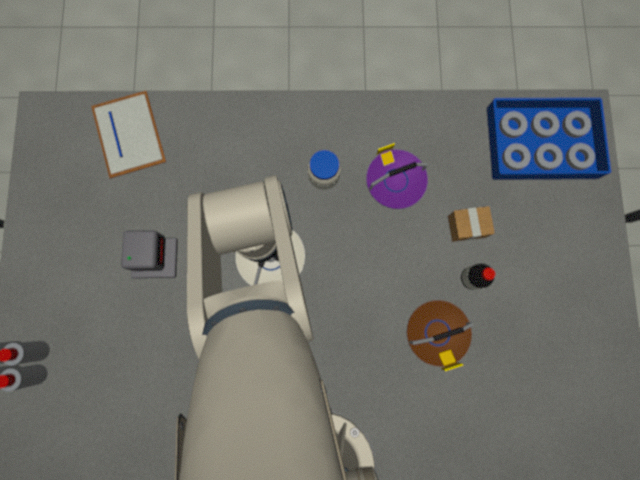

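The wrist stays well above the reader. Two more segments to go.

step_arm --deltas '[{"translation": [0.02,0.06,0],"rot": [0,0,-0.003]},{"translation": [0.1,0.39,0],"rot": [0,0,-0.02]},{"translation": [0.27,1.08,0],"rot": [0,0,-0.056]},{"translation": [0.49,1.96,0],"rot": [0,0,-0.101]},{"translation": [0.7,2.83,0],"rot": [0,0,-0.147]},{"translation": [0.87,3.52,0],"rot": [0,0,-0.182]},{"translation": [0.96,3.85,0],"rot": [0,0,-0.2]},{"translation": [0.97,3.91,0],"rot": [0,0,-0.203]}]'

```text
clock: 14.6
eef_pos: [491.7, 152.3, 343.6]
tcp_rot: [-3.141, -0.0, 2.941]
contact_force: [-1.1, 0.3, -3.8]
opening: 0.127
```

step_arm --deltas '[{"translation": [0,0.06,0],"rot": [0,0,-0.003]},{"translation": [0.02,0.4,0],"rot": [0,0,-0.02]},{"translation": [0.05,1.1,0],"rot": [0,0,-0.056]},{"translation": [0.09,2.01,0],"rot": [0,0,-0.101]},{"translation": [0.12,2.92,0],"rot": [0,0,-0.147]},{"translation": [0.15,3.63,0],"rot": [0,0,-0.182]},{"translation": [0.17,3.97,0],"rot": [0,0,-0.2]},{"translation": [0.17,4.03,0],"rot": [0,0,-0.203]}]'

```text
clock: 15.6
eef_pos: [498.1, 192.1, 343.6]
tcp_rot: [-3.142, -0.0, -3.14]
contact_force: [0.6, -0.0, -3.5]
opening: 0.128
```

step_arm --deltas '[{"translation": [0,0,0],"rot": [0,0,0]},{"translation": [0,0,0],"rot": [0,0,0]},{"translation": [0,0,0],"rot": [0,0,0]},{"translation": [0,0,0],"rot": [0,0,0]}]'

```text
clock: 16.1
eef_pos: [498.1, 191.8, 343.7]
tcp_rot: [3.142, 0.0, -3.141]
contact_force: [-0.6, 0.1, -2.7]
opening: 0.124
```

```bash
python3 - <<'E'
from h import *
from rig import readout,imaging
import pickle
d={}
for n,(x,y,w,h,s) in dict(side=(140,220,200,220,2.7),top=(110,200,170,110,4.7)).items():
    f=imaging.grab_frame(n);d[n]=f
    cv2.imwrite(f"pics/{n}9.png",cv2.resize(f["image"][y:y+h,x:x+w,::-1],None,fx=s,fy=s,interpolation=cv2.INTER_CUBIC))
pickle.dump(d,open("f9.pkl","wb"))
s=readout.sense();print(s["opening"],s["eef_pos"],s["tcp_rot"],s["clock"],s["contact_force"])
E
```

```text
0.12897336520794125 [498.10935428 191.81556358 343.70341669] [-3.14158393e+00  4.19815082e-05 -3.14053163e+00] 16.2 [ 0.03364625  0.03168627 -3.8526469 ]
```

View pics/side9.png

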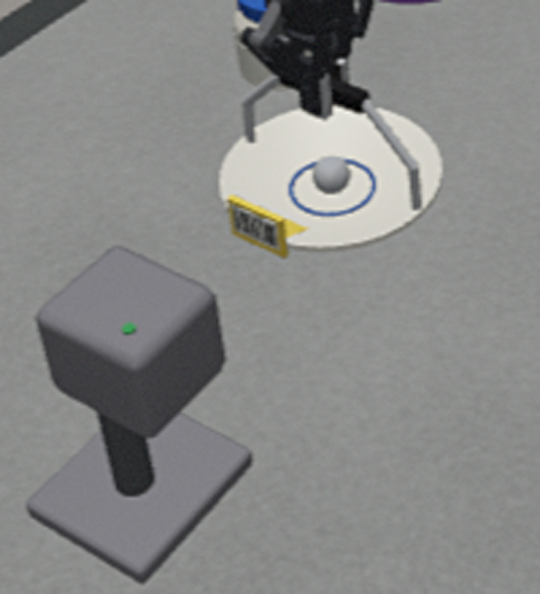

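View pics/top9.png

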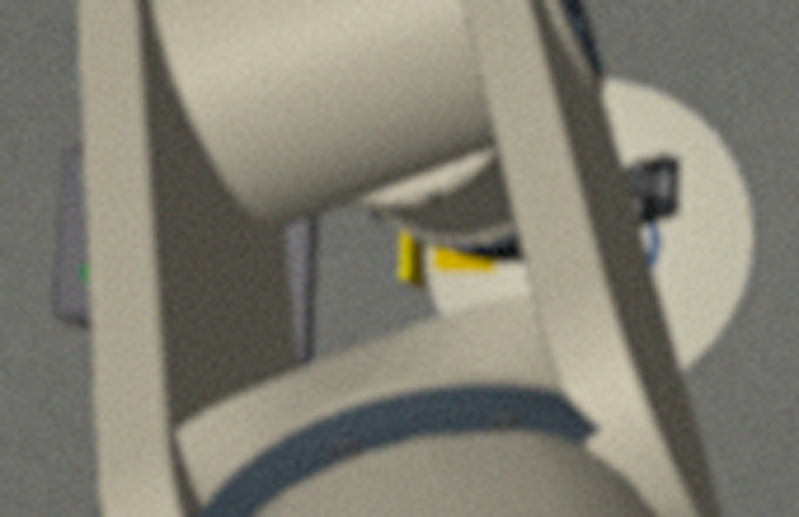

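```bash
python3 - <<'E'
import pickle
from h import *
np.set_printoptions(precision=1,suppress=True)
f=pickle.load(open("f9.pkl","rb"))["side"]
im=f["image"].astype(int);hsv=cv2.cvtColor(f["image"],cv2.COLOR_RGB2HSV)
# tag corners: expected vs picture
for x in(-23,23):
  for z in(20,54): print("exp",proj(f,np.array([498+x,276.3,88+z])))
for k,(X,Y) in dict(tl=(231,197),bl=(231,234),tr=(290,222),br=(287,256)).items():
    print(k,140+X/2.7,220+Y/2.7)
# ring + rim
box=np.zeros(im.shape[:2],bool);box[270:305,240:285]=1
pl=np.argwhere((im[...,2]-im[...,0]>35)&box)[:,::-1]
Q=np.array([onz(f,h,98.6)[:2] for h in pl]);A=np.c_[2*Q,np.ones(len(Q))];s=np.linalg.lstsq(A,(Q**2).sum(1),rcond=None)[0]
print("ring",s[:2],np.sqrt(s[2]+s[:2]@s[:2]))
# ball expected centre vs
print("ball exp",proj(f,np.array([s[0],s[1],88+8+14])),"seen",140+331/2.7,220+175/2.7)
w=np.zeros(im.shape[:2],bool);w[258:315,220:306]=1
p=np.argwhere((im.min(2)>150)&w)[:,::-1].astype(np.int32)
h=cv2.convexHull(p)[:,0].astype(float);P=np.array([onz(f,q,113)[:2] for q in h])
A=np.c_[2*P,np.ones(len(P))];s=np.linalg.lstsq(A,(P**2).sum(1),rcond=None)[0]
print("rim",s[:2],np.sqrt(s[2]+s[:2]@s[:2]))
E
```

```text
exp [245.4 314.7]
exp [243.7 300.6]
exp [225.7 305.8]
exp [223.6 291.8]
tl 225.55555555555554 292.96296296296293
bl 225.55555555555554 306.66666666666663
tr 247.4074074074074 302.22222222222223
br 246.2962962962963 314.8148148148148
ring [498.6 193.2] 29.88119094820168
ball exp [262.2 284.1] seen 262.5925925925926 284.8148148148148
rim [499.2 192.5] 79.82940635792056
```

The tag, ring, rim and ball all lie within about 2 px of where they should be. The dish is still and level with the ball centred, so I hand in.

```bash
python3 - <<'E'
from rig import readout,ticket
s=readout.sense();print(s["qvel"],s["opening"])
print(ticket.sign_off())
E
```

```text
[ 0.00163167 -0.00077395 -0.00154492 -0.00113728 -0.00134578 -0.00209548] 0.12897336520794125
the job is handed in; nothing more can be done
None
```

I picked up the white dish by its black bar, carried it to the reader with about 81° of turn, and handed the job in at about 16 s. The gripper was still holding the dish in the air.

**Last checks**
- **Position:** the arm put the tag label at about (498, 276, 125) mm. I measured the reader's window at about (498, 356, 125) mm, so the gap is about 79–80 mm.
- **Dish in the side view:** the ring and rim fits put the dish's middle at about (499, 193) mm against 498, 192 intended. The tag corners were within about 4 px (mostly 1–2 px) of where I expected them.
- **Ball:** it was within 1 px of the middle of the ring.
- **Tool and grip:** the tool pointed straight down, the opening was steady at about 11 mm, and the arm was practically still. I saw no contact with the bystanders or the reader.

**Disagreements and limits**
- The two cameras differ by 2–3 mm on where the reader stands, and the tag's yaw is only known to about 1°.
- The arm hid most of the dish from the top camera at the end, so the final position check rests on the side view and the arm's own readings.

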